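# Refit the washed rollers on the rice-sheet machine

## Robot

A 6-joint arm with a two-finger parallel gripper is mounted at the origin on the work surface. World frame = base frame: x ahead of the robot, y to its left, z up, the work surface at z = 0. Lengths are in mm, angles in degrees, forces in N, time in s.
With the tool pointing down it reaches from about 350 to 850 mm from the base axis. Payload 8.1 kg.
Tool frame: the origin (TCP) lies midway between the tips of the shut fingers; the grasp point (between the pads) lies 19 mm behind it (r.pinch_z is the distance from the TCP to the grasp point, in mm); z points along the fingers, y is the line along which they close (so a half turn about z gives the same grasp; the last joint's range is limited). The gripper opens to 85 mm and grips with 20 to 120 N. Pads are 22 mm wide; open, the fingers measure 114 mm over their backs; the gripper's body (76 mm by 85 mm) begins 54 mm behind the grasp point. The pads swing forward as they close: fully open they stand 13 mm farther back than shut.
Start: joints at [-4.893, 7.471, 85.268, -0, 87.261, -4.893], TCP at [600.004, 0.022, 231.292] pointing down, gripper open.
Joint ranges: [-169.43, 169.43], [-51.17, 129.36], [1.28, 143.12], [-76.62, 256.62], [0, 156.53], [-152.29, 152.29]. Speed limits (degrees/s): [136.94, 136.94, 159.86, 180, 180, 180].

## Interface

Orientations are given as [roll, pitch, yaw] about the fixed x, y, z axes, in that order (R = Rz(yaw) Ry(pitch) Rx(roll)).
In Python, from bench import sensors, optics, job, r gives the robot as it stands.
- The arm moves only by the tool play_rows, never from a script. Its argument "motion" is a list that holds one entry, the list of rows, each a list of 6 numbers: the shift along the tool's x, y, z in cm, then the turn, a rotation vector about the tool's x, y, z in degrees. In form: [[[x, y, z, ax, ay, az], ...]]. A call has 1 to 5 rows; each row is the pose to reach, as a shift and turn from the pose commanded when the call began, along the tool's axes at that moment; what a row does not reach only later rows make up. A row lasts 1/10 s, in which the tool goes at most 50 mm and 8.59 degrees, less where a joint would pass 70% of its speed; a pose out of reach is approached as far as the arm can. A call with a gripper value outside its range is refused whole. "jaw" is the opening, from 0 (shut) to 1 (fully open), set as the call begins (left out, the last holds). The fingers move at their own pace and stop on an object; "squeeze" is the grip in N (left out, the last holds). Time passes only in rows, so rows that repeat a pose let the fingers close. It gives the time, the measured TCP pose, the force, the opening and the grip force at its end, in the units of the state.
- sensors.sense(): the state, without advancing time (a new reading comes with each control period).
- optics.snapshot(name): name is "scene" or "side" or "wrist"; returns a dict with "pixels" (400x640x3 uint8, red, green, blue), "mtx" (3x3 intrinsics, pixels), "R" (3x3) and "t" (3): a world point X has camera coordinates R X + t; the wrist camera has in their place "T_tool_cam" (4x4, takes a point from camera to tool coordinates, whose origin is the TCP and whose axes are the flange's). Camera axes: x right, y down, z forward; pixel columns grow to the right and rows downward; lengths in mm; the calibration is good to about 2 mm. A picture is of the moment at which its call begins: read the wrist's pose just before it. There is no depth.
- job.hand_in(): hands the job in; it is judged then, once.
The state is a dict: "time": time; "joint_pos": joint angles; "qd": joint speeds; "joint_efforts": joint torques, N m; "tool_pos": TCP position; "tcp_rot": TCP orientation; "ft_force": force on the tool from outside, world axes, zero at the start; "wrist_torque": the same for the moment, N m; "finger_gap": finger opening in mm; "grip_force": force on a finger pad.
Only numpy, scipy, OpenCV 4.12 (cv2) and the standard library are available. Lean on these libraries where they do the work, as an engineer would, in place of code of your own. Each camera call takes 0.05 s, during which the arm holds its last target. There are 200 camera calls.

## Task

Put the washed rollers back on the rice-sheet machine's bare shaft: first the wide roller, pushed fully home against the shoulder, then the narrow roller pushed up against the wide one. Then slip the square end cap, open end first, over the shaft's end and push it up against the narrow roller so that no gaps are left. Let go of everything and leave the press wheel on the rack and the steel bowl on the counter where they are.

Things in the scene. Friction and masses are not known exactly. Their poses are not given: they have to be found in the camera images.
- machine: Fixed rice-sheet machine, steel housing 280 x 240 x 255 mm high. Origin on the counter, straight below the shoulder of its shaft; z up. The bare shaft is level, points along the body's own -y, and its axis is 130 mm above the counter. Behind the shoulder (+y) a neck 48 mm thick and 110 mm long leads to the housing.
- shaft_root (a point): Centre of the shoulder face (48 mm across) that the first roller must rest against, on the shaft's axis; same axes as the machine. The shaft, 20 mm thick, stands out 110 mm from here along -y.
- shaft_tip (a point): Free end of the shaft, on its axis, 110 mm from the shoulder. The shaft's end is slightly rounded.
- rack: Fixed wire drying rack: two level rails, 10 mm thick, 270 mm long, along its own y, 70 mm apart (x = -35 and +35 mm), their centres 30 mm above the counter. Origin on the counter under its middle. Two rollers and the press wheel rest side by side on the rails in any order, about 95 mm apart, their axes along the rails.
- wide_roller: White plastic roller, a disc standing on its rim: diameter 100 mm, 44 mm wide, plain through hole of 26 mm diameter along its axis, about 0.32 kg. Origin at its very centre; its axis is its own y. Either face may go first. On the rack its centre is 73 mm above the counter.
- narrow_roller: Same as the wide roller but 24 mm wide, about 0.18 kg: diameter 100 mm, through hole 26 mm. Origin at its very centre; axis along its own y. Either face may go first. On the rack its centre is 73 mm above the counter.
- end_cap: Grey plastic square end cap lying on the counter: 44 x 44 mm, 62 mm long along its own y, about 0.09 kg. Origin at the centre of its underside, 22 mm below its axis. A round blind bore, 26 mm diameter and 50 mm deep, opens in its +y end; the -y end is closed. It slips loosely over the shaft (no thread, no click).
- cap_mouth (a point): Centre of the bore's mouth, on the cap's open +y end face; same axes as the cap.
- press_wheel: Bystander on the rack: solid white wheel, diameter 80 mm, 30 mm wide, no hole, short steel stub axles (18 mm thick) making it 50 mm long overall. Origin at its centre, axis along y. Leave it.
- bowl: Bystander: steel bowl, 110 mm across, 50 mm high; origin under its centre.
Not all that is in view belongs to the job. Leave any blue look-alike of the narrow_roller alone.

How it is judged:
By the outcome, as a careful person would: the job done as asked, in the order asked, and still so for the second after the job is handed in, with the robot touching nothing.
It also fails if it takes over 72 s, if anything falls off the work surface, if the arm or the gripper's body presses on something with over 40 N, if the wrist force passes 120 N, or if a joint passes its speed limit or range.

## Working session

There is one attempt and no reset: what is moved stays moved. The work goes in short steps, Python scripts to look and compute and a tool call to move; the robot and the scene stay as the last step left them, time stands still between calls to the robot, and variables do not carry over. Pictures are saved under pics/ and viewed, at most 10 in all, crops included, and the job is handed in when it is done.

Besides the shell and the picture viewer there is one more tool, called after "Call:" as a command line: name --argument value ..., lists and objects as JSON in quotes. play_rows: Moves the arm, as the interface text tells. Its arguments: {"type":"object","properties":{"motion":{"type":"array","items":{"type":"array","items":{"type":"array","items":{"type":"number"}}}},"jaw":{"type":"number"},"squeeze":{"type":"number"}},"required":["motion"]}

```bash
mkdir -p pics; ls
python3 - <<'E'
from bench import sensors, optics, job, r
import cv2
print(sensors.sense()); print([a for a in dir(r) if a[0]!='_'], r.pinch_z)
for n in ("scene","side"):
    s=optics.snapshot(n); cv2.imwrite(f"pics/{n}0.png",s["pixels"][:,:,::-1]); print(n,s["mtx"],s["R"],s["t"])
s=optics.snapshot("wrist");print(s["mtx"],s["T_tool_cam"])
E
```

```text
pics
{'time': 0.0, 'joint_pos': array([-4.89303392e+00,  7.51343171e+00,  8.53315054e+01,  9.12638221e-04,
        8.72614316e+01, -4.89268168e+00]), 'qd': array([ 0.0620217 ,  0.01663008,  0.01115787, -0.11313672, -0.03140354,
       -0.05643005]), 'joint_efforts': array([-1.90700346e-03, -5.69404185e+01, -5.00557995e+01, -2.19391650e-04,
        1.44415747e-02,  7.24149572e-05]), 'tool_pos': array([5.99437381e+02, 7.66007374e-02, 2.30240576e+02]), 'tcp_rot': array([-1.79894097e+02, -9.98033525e-03,  8.99995941e+01]), 'ft_force': array([0.63871917, 0.70206154, 0.24479118]), 'wrist_torque': array([ 0.04574627, -0.0377174 ,  0.00739041]), 'grip_force': 0.0, 'finger_gap': 85.25856505841826}
['PlanningError', 'pinch_z'] 18.700000000000003
scene [[511.57290946   0.         314.16386379]
 [  0.         511.57290946 198.74903627]
 [  0.           0.           1.        ]] [[-0.80053042  0.59929102  0.001147  ]
 [ 0.35324046  0.47340151 -0.80691523]
 [-0.48412004 -0.64555502 -0.59066615]] [ 476.47148367  -28.8903209  1292.98186586]
side [[395.47355636   0.         316.08059218]
 [  0.         395.47355636 204.78678657]
 [  0.           0.           1.        ]] [[ 0.99088964 -0.13329519  0.01923822]
 [-0.06745732 -0.61486835 -0.78573941]
 [ 0.11656426  0.77728329 -0.61825841]] [-508.70126602   75.89962207  880.92656483]
[[301.24822704   0.         318.62130136]
 [  0.         301.24822704 203.36419809]
 [  0.           0.           1.        ]] [[ 9.18521033e-04 -9.47835484e-01 -3.18758611e-01  8.08359589e+01]
 [ 9.99999270e-01  6.20471709e-04  1.03656889e-03 -1.98241991e-01]
 [-7.84716076e-04 -3.18759331e-01  9.47835362e-01 -1.42806915e+02]
 [ 0.00000000e+00  0.00000000e+00  0.00000000e+00  1.00000000e+00]]
```

View pics/scene0.png

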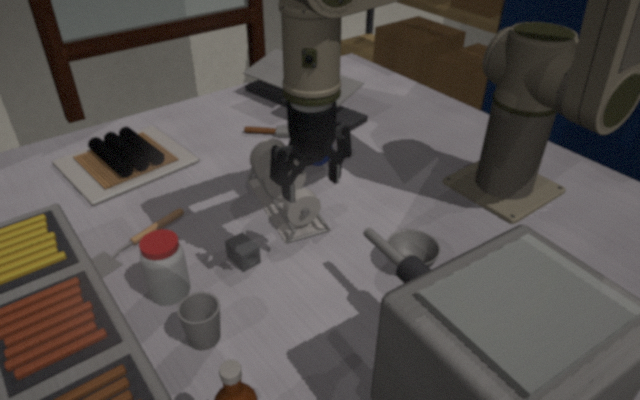

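View pics/side0.png

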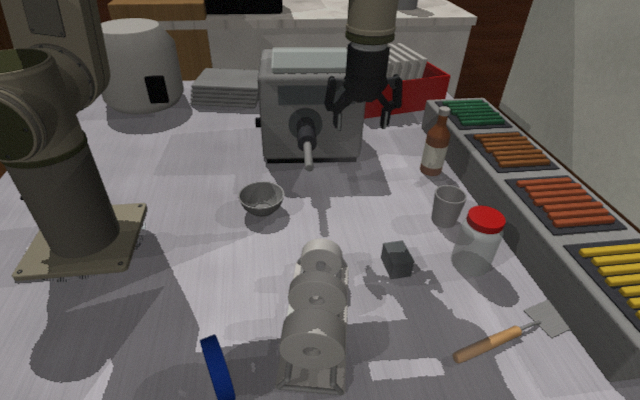

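The side view shows three discs on the rack at about (315,345), (318,297) and (322,258). The blue look-alike is at (215,370), the cap at (397,258), the bowl at (262,200), and the shaft runs from about (306,135) to the tip at (308,160). I'll enlarge the rack and the shaft.

```bash
cat > h.py <<'E'
import numpy as np, cv2
from bench import sensors, optics
from scipy.spatial.transform import Rotation as Ro
def cam(name):
    st=sensors.sense(); s=optics.snapshot(name)
    if name=="wrist":
        T=np.eye(4);T[:3,:3]=Ro.from_euler('xyz',st["tcp_rot"],degrees=True).as_matrix();T[:3,3]=st["tool_pos"]
        M=T@s["T_tool_cam"]; s["R"]=M[:3,:3].T; s["t"]=-s["R"]@M[:3,3]
    return s
def ray(s,u,v):
    d=s["R"].T@np.linalg.solve(s["mtx"],[u,v,1.]); return -s["R"].T@s["t"],d/np.linalg.norm(d)
def onz(s,u,v,z):
    o,d=ray(s,u,v); return o+d*(z-o[2])/d[2]
def proj(s,X):
    p=s["mtx"]@(s["R"]@np.asarray(X,float)+s["t"]); return p[:2]/p[2]
def tri(a,b):
    (o,d),(p,e)=a,b; k=np.linalg.lstsq(np.c_[d,-e],p-o,rcond=None)[0]
    return (o+d*k[0]+p+e*k[1])/2, np.linalg.norm(o+d*k[0]-p-e*k[1])
E
python3 - <<'E'
from h import *
s=cam("side");c=cam("scene");im=s["pixels"][:,:,::-1]
A=cv2.resize(im[230:395,265:365],(360,594),interpolation=cv2.INTER_CUBIC)
B=cv2.resize(im[110:175,270:340],(300,279),interpolation=cv2.INTER_CUBIC)
C=cv2.resize(c["pixels"][190:280,360:460][:,:,::-1],(300,270),interpolation=cv2.INTER_CUBIC)
m=np.zeros((594,660,3),np.uint8);m[:,:360]=A;m[:279,360:]=B;m[300:570,360:]=C
cv2.imwrite("pics/c1.png",m)
for n,u,v,z in [("front",315,350,73),("mid",318,297,73),("back",322,258,73),("cap",397,258,22),("bowl",262,210,0),("tip",308,162,130),("root",306,130,130)]: print(n,onz(s,u,v,z).round())
print("scene tip",onz(c,370,234,130),"root",onz(c,398,262,130))
E
```

```text
front [ 460. -377.   73.]
mid [ 478. -278.   73.]
back [ 498. -188.   73.]
cap [ 662. -157.   22.]
bowl [387.  60.   0.]
tip [500.  62. 130.]
root [514. 218. 130.]
scene tip [501.16236157  46.04200713 130.        ] root [512.52843468 130.93546004 130.        ]
```

View pics/c1.png

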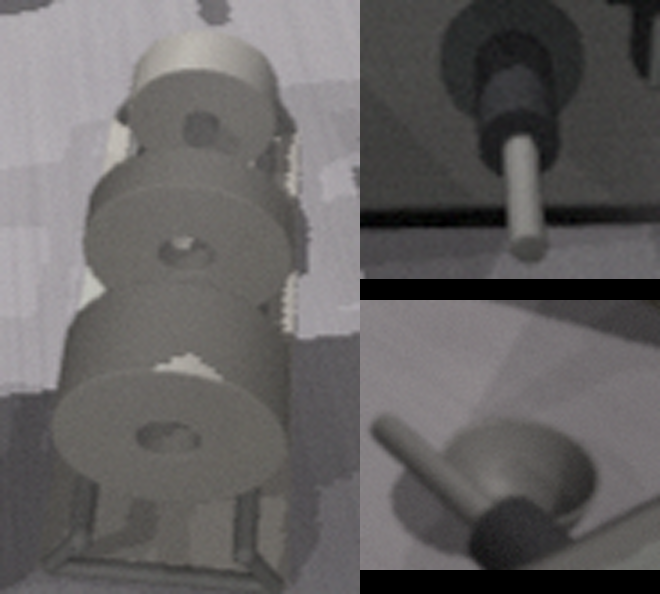

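The front disc (hole, 44 mm wide, side ~(312,351)) is the wide roller. The middle disc (hole, thin, ~(317,300)) is the narrow roller. The back disc (small, stub axle, ~(321,265)) is the press wheel, and the blue disc at (215,370) is the look-alike. The shaft tip is at about (309,168) in the side view and (367,232) in the scene view. Next I'll triangulate these.

Run:
```python
from h import *
s=cam("side");c=cam("scene")
for n,p in [("wide -y face",(311.7,351.4)),("narrow -y face",(317,300)),("pw stub end",(320.8,265.3))]: print(n,onz(s,*p,73).round(1))
print("tip",tri(ray(s,309.2,168.3),ray(c,366.7,231.7)))
print("tip side z130",onz(s,309.2,168.3,130),"scene",onz(c,366.7,231.7,130))
print("root",tri(ray(s,307.3,143.5),ray(c,401,259)))
print("scene root",onz(c,401,259,130))
# cap mask in the side view
im=cv2.cvtColor(s["pixels"],cv2.COLOR_RGB2GRAY)
g=(im[230:290,370:425]<105).astype(np.uint8)
n,l,st,ce=cv2.connectedComponentsWithStats(g); k=1+np.argmax(st[1:,4]); print(st[k],ce[k]+[370,230])
v=cv2.resize(s["pixels"][225:295,365:430][:,:,::-1],(390,420),interpolation=cv2.INTER_CUBIC)
w=cv2.resize(c["pixels"][220:280,210:275][:,:,::-1],(390,360),interpolation=cv2.INTER_CUBIC)
m=np.zeros((420,790,3),np.uint8);m[:,:390]=v;m[:360,400:]=w;cv2.imwrite("pics/c2.png",m)
```

```text
wide -y face [ 454.4 -378.3   73. ]
narrow -y face [ 475.3 -284.4   73. ]
pw stub end [ 493.  -206.3   73. ]
tip (array([500.47835988,  36.62394989, 129.04379332]), np.float64(0.6098785015116877))
tip side z130 [500.06026856  35.45653115 130.        ] scene [501.64647436  37.44055889 130.        ]
root (array([507.93626723, 133.64678097, 137.03754716]), np.float64(1.7001474651641728))
scene root [503.01767687 128.60674473 130.        ]
[   0   11   55   49 1543] [400.23007129 267.42709008]
```

View pics/c2.png

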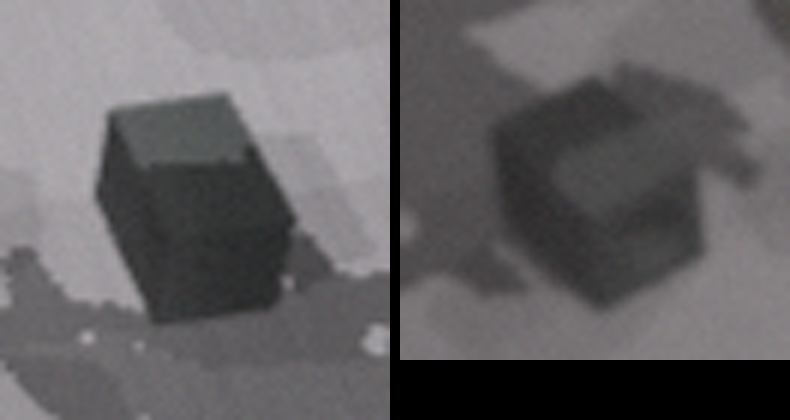

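The cap lies almost parallel to the world axes, with its bore end not visible in the side view (its near face is closed) and its top face tilted a few degrees. The tip triangulates well: z 129 against the expected 130. I'll set out for the wide roller.

Call:
play_rows --motion '[[[-4.5, -1.75, 0, 0, 0, -8.5], [-9, -3.5, 0, 0, 0, -17], [-13.5, -5.25, 0, 0, 0, -25.5], [-18, -7, 0, 0, 0, -34], [-22.5, -8.75, 0, 0, 0, -42.5]]]' --jaw 1

```text
time: 0.85
tool_pos: [515.5, -217.2, 231.5]
tcp_rot: [180.0, 0.0, 130.3]
ft_force: [0.9, -0.1, -0.1]
finger_gap: 85.5
grip_force: 0.0
```

```bash
cat > mv.py <<'E'
import sys
from h import *
# usage: mv.py x y z toolY_angle : shift in tool cm and turn about tool z (tool pointing down)
def go(x,y,z,a):
    st=sensors.sense(); Rm=Ro.from_euler('xyz',st["tcp_rot"],degrees=True).as_matrix()
    d=Rm.T@(np.array([x,y,z])-st["tool_pos"])/10
    ca=np.cos(np.radians(a));sa=np.sin(np.radians(a)); Y=np.array([ca,sa,0]);Z=np.array([0,0,-1.]);X=np.cross(Y,Z)
    rv=Ro.from_matrix(Rm.T@np.c_[X,Y,Z]).as_rotvec(degrees=True)
    print("pos",st["tool_pos"].round(1),"rot",st["tcp_rot"].round(1),"t",round(st["time"],2),"| shift",d.round(2),"turn",rv.round(1),"j6",round(st["joint_pos"][5]))
if __name__=="__main__": go(*map(float,sys.argv[1:5]))
E
python3 mv.py 459 -357 231 77.5
python3 - <<'E'
from h import *
s=cam("side");c=cam("scene")
g=cv2.cvtColor(s["pixels"],cv2.COLOR_RGB2GRAY).astype(int)
for v in range(140,172,3): print(v,g[v,294:324])
g=cv2.cvtColor(c["pixels"],cv2.COLOR_RGB2GRAY).astype(int)
print()
for u in range(364,404,5): print(u,[ (v,g[v,u]) for v in range(222,270,2)])
E
```

```text
pos [ 515.5 -217.2  231.5] rot [180.    0.  130.3] t 0.85 | shift [ -7.01 -13.35   0.05] turn [  0.    0.  -37.2] j6 -68
140 [65 72 63 47 38 33 29 32 29 31 31 35 33 36 26 32 32 31 30 33 30 31 48 65
 64 61 58 40 24 20]
143 [ 66  70  73  61  29  32  34  31  33  48  95 124 141 139 130 114  75  34
  30  30  35  31  40  60  63  59  43  21  15  17]
146 [ 69  69  69  58  38  27  29  31  32  71 110 116 103  81  82  87  84  56
  23  27  29  34  54  64  56  36  28  37  35  37]
149 [63 69 71 71 70 61 44 33 34 55 61 21 14 14 17 23 33 31 32 29 28 33 32 29
 34 34 31 33 33 30]
152 [64 70 69 73 72 71 71 73 74 57 17 13 19 21 31 40 41 38 41 39 32 24 19 17
 14 22 18 20 27 29]
155 [65 61 66 72 73 73 70 71 66 45 18 18 12 22 32 32 36 37 35 23 16 18 21 20
 12 22 15 18 19 20]
158 [34 32 32 32 33 29 33 29 27 19 11  7 21 25 35 36 33 33 31 18 11 18 14 17
 18 18 12 18 15 20]
161 [11 12  9  9  5  6  1 13 15 11  9 10 15 26 37 33 34 36 29 17 17 16 17 12
 17 16 19 14 25 30]
164 [73 76 76 74 75 74 76 74 53 19 13 14 13 16  9 18 19 15 23 12  9 11 17 14
 16  5 16 23 26 57]
167 [73 74 74 74 76 72 77 69 40 18 14 14 14 14
[... 3615 characters left out ...]
.int64(101)), (254, np.int64(95)), (256, np.int64(87)), (258, np.int64(77)), (260, np.int64(61)), (262, np.int64(54)), (264, np.int64(63)), (266, np.int64(64)), (268, np.int64(67))]
399 [(222, np.int64(128)), (224, np.int64(127)), (226, np.int64(111)), (228, np.int64(111)), (230, np.int64(112)), (232, np.int64(104)), (234, np.int64(93)), (236, np.int64(97)), (238, np.int64(97)), (240, np.int64(98)), (242, np.int64(98)), (244, np.int64(97)), (246, np.int64(101)), (248, np.int64(106)), (250, np.int64(104)), (252, np.int64(97)), (254, np.int64(99)), (256, np.int64(105)), (258, np.int64(99)), (260, np.int64(87)), (262, np.int64(57)), (264, np.int64(46)), (266, np.int64(36)), (268, np.int64(31))]
```

Call:
play_rows --motion '[[[-1.8, -3.4, 0, 0, 0, -8.5], [-3.6, -6.8, 0, 0, 0, -17], [-5.4, -10.2, 0, 0, 0, -25.5], [-7, -13.35, 0, 0, 0, -34], [-7, -13.35, 0, 0, 0, -37]]]'

```text
time: 1.45
tool_pos: [457.2, -358.4, 231.2]
tcp_rot: [-179.9, -0.0, 167.0]
ft_force: [0.9, 1.0, 0.2]
finger_gap: 85.5
grip_force: 0.0
```

```bash
python3 mv.py 459 -357 231 77.5
python3 - <<'E'
from h import *
s=cam("side");c=cam("scene")
for p in [(374,237),(379,242),(384,246.7),(389,251)]: print(onz(c,*p,130).round(1))
g=cv2.cvtColor(s["pixels"],cv2.COLOR_RGB2GRAY).astype(int)
for v in range(140,172,4): print(v,g[v,294:324])
w=cam("wrist"); cv2.imwrite("pics/w1.png",w["pixels"][:,:,::-1])
E
```

```text
pos [ 457.2 -358.4  231.2] rot [-179.9   -0.   167. ] t 1.45 | shift [-0.14  0.18  0.02] turn [-0.1 -0.  -0.5] j6 -120
[501.   56.8 130. ]
[503.1  72.5 130. ]
[504.6  87.3 130. ]
[505.4 101.  130. ]
140 [ 99  98  99 101  97  95  96  92  94  89  84  82  78  82  79  79  79  80
  76  79  78  77  80  74  72  76  79  75  73  73]
144 [ 80  82  80  82  78  80  81  82  84  82  89  85  85  87  88  90  92  93
  93  95  95  97 101 100  99  94  99  92  89  94]
148 [42 47 60 64 75 78 81 80 80 82 76 83 81 84 84 79 79 82 80 79 81 81 79 78
 79 78 77 79 76 79]
152 [37 38 36 36 39 36 35 37 38 35 34 33 36 35 39 34 33 33 31 34 35 34 33 36
 37 37 37 34 34 37]
156 [39 40 37 38 38 37 37 35 39 41 39 40 41 44 41 45 44 42 41 40 41 38 42 39
 45 39 43 43 44 41]
160 [60 51 44 38 38 33 35 36 35 36 39 37 35 38 41 38 33 36 38 36 36 36 38 40
 37 36 39 38 39 44]
164 [88 92 94 94 90 84 88 87 87 77 82 77 83 79 81 80 78 78 79 76 72 74 74 78
 72 78 75 75 76 74]
168 [ 3 12 14 13 18 20 38 44 55 70 81 93 99 97 94 88 84 88 84 89 81 76 84 81
 82 84 83 79 82 82]
```

View pics/w1.png

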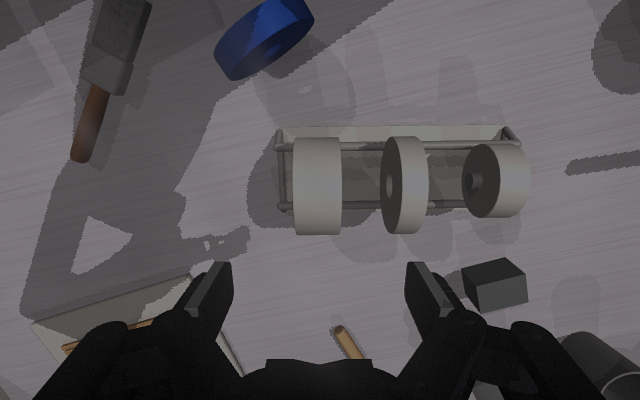

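The wrist view shows the wide roller at columns 293-342 and rows 136-235. The narrow one is at columns 381-428, with the press wheel beyond it and the blue disc apart at the top.

Run:
```python
from h import *
w=cam("wrist")
g=cv2.cvtColor(w["pixels"],cv2.COLOR_RGB2GRAY).astype(int)
for v in (150,185,220): print(v,g[v,286:350])
a=onz(w,293.5,185,123);b=onz(w,341.5,185,123);print(a,b,np.linalg.norm(a-b),(a+b)/2)
print("centre from rim bisector z73",onz(w,317,185,73), onz(w,317,136,73),onz(w,317,235,73))
print("narrow",onz(w,404,184,73))
print("tip ref proj",proj(w,[459,-357,73]),proj(w,[478,-272,73]))
```

```text
150 [ 58  58  60  58  58  56 107 114 114 114 113 114 114 112 114 114 114 113
 114 114 113 114 113 113 113 114 114 113 113 114 113 114 113 113 113 113
 112 114 114 113 113 112 113 114 113 114 113 113 113 112 113 113 114 101
  67  63  64  63  63  63  62  61  61  62]
185 [ 79  88  89  91  87  92 128 128 128 129 128 129 129 130 129 128 130 128
 128 130 128 129 128 129 128 127 129 128 126 128 128 128 127 128 128 127
 126 128 128 128 128 127 129 128 129 127 127 129 129 129 129 128 129 130
 126  77  77  78  79  78  78  78  78  78]
220 [ 86  84  84  82  82  85  74  92 107 109 109 109 110 108 111 112 112 110
 109 110 110 109 110 113 110 111 112 110 112 112 112 111 112 112 111 113
 112 113 113 113 112 112 113 112 112 114 113 114 112 113 113 112 112 116
  91  82  80  80  79  78  77  79  78  79]
[ 440.22978008 -373.83416641  123.        ] [ 449.64135736 -333.56981259  123.        ] 41.34967926972065 [ 444.93556872 -353.7019895   123.        ]
centre from rim bisector z73 [ 457.93292153 -357.45284831   73.        ] [ 409.58282601 -346.06761083   73.        ] [ 512.92908779 -370.40306913   73.        ]
narrow [ 477.33031638 -269.77937842   73.        ]
tip ref proj [317.66280461 185.87545919] [401.95351531 185.08470656]
```

Call:
play_rows --motion '[[[-0.1, 0.15, 4.5, 0, 0, -0.5], [-0.1, 0.15, 9, 0, 0, -0.5], [-0.1, 0.15, 12, 0, 0, -0.5], [-0.1, 0.15, 13.1, 0, 0, -0.5], [-0.1, 0.15, 13.1, 0, 0, -0.5]]]'

```text
time: 2.15
tool_pos: [459.8, -352.3, 98.7]
tcp_rot: [179.9, -0.2, 167.5]
ft_force: [0.4, -0.3, 0.6]
finger_gap: 85.0
grip_force: 0.0
```

Call:
play_rows --motion '[[[0, 0, 0, 0, 0, 0], [0, 0, 0, 0, 0, 0], [0, 0, 0, 0, 0, 0], [0, 0, 0, 0, 0, 0], [0, 0, 0, 0, 0, 0]]]' --jaw 0 --squeeze 60

```text
time: 2.65
tool_pos: [461.5, -355.2, 102.9]
tcp_rot: [-179.9, 0.2, 167.5]
ft_force: [-1.6, 0.3, 5.5]
finger_gap: 42.5
grip_force: 60.0
```

Call:
play_rows --motion '[[[0, 0, 0, 0, 0, 0], [0, 0, 0, 0, 0, 0], [0, 0, 0, 0, 0, 0], [0, 0, -1, 0, 0, 0], [0, 0, -3, 0, 0, 0]]]'

```text
time: 3.15
tool_pos: [459.1, -353.0, 129.4]
tcp_rot: [179.9, -0.2, 167.5]
ft_force: [0.4, 0.3, -3.0]
finger_gap: 42.8
grip_force: 61.0
```

Call:
play_rows --motion '[[[0, 0, -4.5, 0, 0, 0], [0, 2.5, -8.5, 0, 0, 0], [0.7, 7, -10, 0, 0, -1], [1.2, 11.7, -10, 0, 0, -2], [1.7, 16.4, -10, 0, 0, -3]]]'

```text
time: 3.65
tool_pos: [479.5, -189.0, 232.3]
tcp_rot: [-180.0, 0.1, 170.4]
ft_force: [0.4, 0.2, -3.2]
finger_gap: 42.9
grip_force: 61.6
```

Call:
play_rows --motion '[[[0.7, 4.7, 0, 0, 0, -1.5], [1.2, 9.2, 0, 0, 0, -3], [1.7, 13.5, 0, 0, 0, -5], [2, 16.5, 0, 0, 0, -5], [2, 17, 0, 0, 0, -5]]]'

```text
time: 4.15
tool_pos: [487.6, -15.9, 231.2]
tcp_rot: [179.9, 0.0, 175.7]
ft_force: [-0.8, -1.3, -2.5]
finger_gap: 42.6
grip_force: 61.7
```

```bash
python3 mv.py 497 -8 230 85.5
python3 - <<'E'
from h import *
w=cam("wrist");s=cam("side")
m=np.zeros((400,800,3),np.uint8);m[:,:420]=w["pixels"][:,220:,::-1]
m[:,420:]=cv2.resize(s["pixels"][80:280,210:400][:,:,::-1],(380,400),interpolation=cv2.INTER_CUBIC)
cv2.imwrite("pics/w2.png",m); print(proj(w,[500.5,36.6,130]),proj(w,[508,146,130]))
E
```

```text
pos [487.6 -15.9 231.2] rot [179.9   0.  175.7] t 4.15 | shift [-0.88  0.86  0.12] turn [0.1 0.  0.2] j6 -94
[381.5004446  212.98347738] [508.50838869 212.20072074]
```

View pics/w2.png

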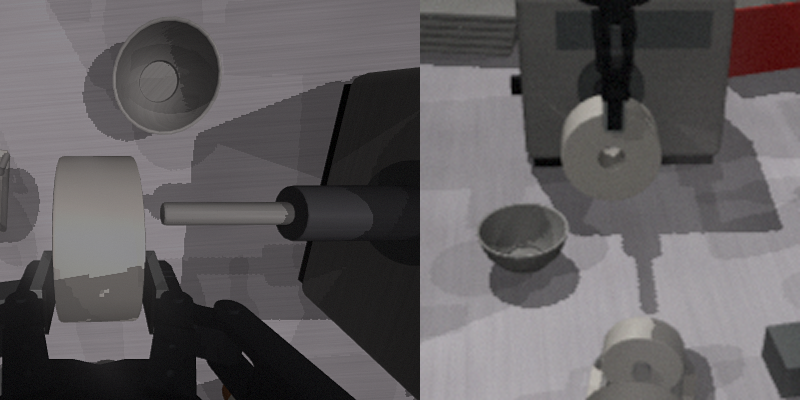

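The wrist view shows the shaft's tip at about (380,213) and its shoulder at about (510,214), with the roller held at columns 273-366, rows 156-322. The bowl is clear of all of it. Next I'll measure the axis and where the roller sits in the hand.

```bash
cat > meas.py <<'E'
from h import *
def shaft(w,z,c0,c1,lo=185,hi=240):
    g=cv2.GaussianBlur(cv2.cvtColor(w["pixels"],cv2.COLOR_RGB2GRAY),(3,3),0).astype(int); P=[]
    for u in range(c0,c1,8):
        col=g[lo:hi,u]; d=np.diff(col); a=lo+np.argmax(d)+.5; b=lo+np.argmin(d)+.5
        X=onz(w,u,(a+b)/2,z); P.append(X); print(u,a,b,X.round(1))
    P=np.array(P); k=np.polyfit(P[:,1],P[:,0],1); print("x at y=36.6",np.polyval(k,36.6),"at 146",np.polyval(k,146.4),"angle",90-np.degrees(np.arctan(k[0])))
def held(w,u,v0,v1,r=50):
    o,d0=ray(w,u,v0);_,d1=ray(w,u,v1); h=np.arccos(d0@d1)/2; b=(d0+d1)/np.linalg.norm(d0+d1)
    return o+b*r/np.sin(h)
E
python3 - <<'E'
from meas import *
w=cam("wrist");print(sensors.sense()["tool_pos"])
shaft(w,130,388,495)
g=cv2.cvtColor(w["pixels"],cv2.COLOR_RGB2GRAY).astype(int)
print(g[150:162,320],g[314:330,320]); print(g[230,266:282],g[230,358:376]); print("tipcol",g[213,370:392],g[213,505:520])
print("held centre",held(w,319.5,155.5,322))
E
```

```text
[487.6944896  -19.41590668 230.74520205]
388 224.5 201.5 [501.   39.5 130. ]
396 224.5 201.5 [501.6  46.4 130. ]
404 224.5 201.5 [502.1  53.2 130. ]
412 224.5 222.5 [512.4  60.3 130. ]
420 224.5 222.5 [513.   67.3 130. ]
428 224.5 222.5 [513.5  74.3 130. ]
436 204.5 222.5 [504.6  80.8 130. ]
444 203.5 200.5 [494.6  87.1 130. ]
452 203.5 200.5 [495.1  93.9 130. ]
460 224.5 200.5 [505.3 101.4 130. ]
468 224.5 200.5 [505.8 108.2 130. ]
476 203.5 200.5 [496.7 114.3 130. ]
484 203.5 200.5 [497.2 121.1 130. ]
492 203.5 200.5 [497.7 127.8 130. ]
x at y=36.6 507.23413151988956 at 146 497.2098602885413 angle 95.21639938865026
[133 134 132 135 131 129  69  83  87  90  92  96] [ 81  79  79  76  75  73  71  74 124 123 125 125 124 125 124 122]
[134 135 134 135 134 140  84 131 137 140 138 139 139 138 139 140] [139 138 139 139 140 141 133 115 132 134 133 133 134 135 133 134 134 135]
tipcol [135 138 140 110  93  94  94  95  95  94  94  95  91  51  45  46  50  56
 102 108 111 112] [111 109 110 111 113 113  77  71  72  72  71  74  72  37  19]
held centre [485.48475295 -18.79038163 201.35513224]
```

Call:
play_rows --motion '[[[-0.6, 0.6, 2, 0, 0, 0], [-1.1, 1.1, 5, 0, 0, 0], [-1.1, 1.1, 7, 0, 0, 0], [-1.1, 1.1, 7.1, 0, 0, 0], [-1.1, 1.1, 7.1, 0, 0, 0]]]'

```text
time: 4.8
tool_pos: [499.3, -10.2, 159.4]
tcp_rot: [-180.0, -0.1, 175.4]
ft_force: [0.2, -0.8, -1.5]
finger_gap: 42.4
grip_force: 61.7
```

Call:
play_rows --motion '[[[0, 0, 0, 0, 0, 0], [0, 0, 0, 0, 0, 0]]]'

```text
time: 5.0
tool_pos: [500.6, -9.6, 161.1]
tcp_rot: [-180.0, 0.2, 175.4]
ft_force: [-0.1, 0.2, -2.1]
finger_gap: 42.4
grip_force: 61.7
```

Run:
```python
from meas import *
print([sensors.sense()["tool_pos"].round(1) for _ in range(3)])
w=cam("wrist");s=cam("side")
m=np.zeros((400,800,3),np.uint8);m[:,:420]=w["pixels"][:,220:,::-1]
m[:,420:]=cv2.resize(s["pixels"][80:280,210:400][:,:,::-1],(380,400),interpolation=cv2.INTER_CUBIC)
cv2.imwrite("pics/w3.png",m)
g=cv2.cvtColor(w["pixels"],cv2.COLOR_RGB2GRAY).astype(int)
for u in (385,400,420,450,480): print(u,g[180:245,u])
print(g[150:162,320],g[314:330,320])
print("held centre",held(w,319.5,155.5,322), "shaft ideal proj", [proj(w,[500.8+.07*(y-36.6),y,130]).round(1) for y in (40,60,80,100,120)])
```

```text
[array([500.6,  -9.6, 161.1]), array([500.6,  -9.6, 161.1]), array([500.6,  -9.6, 161.1])]
385 [132 132 134 134 128 129 127 130 132 129 134 133  94  95  88  91  91  92
  90  92  93  92  91  93  92  89  92  91  90  90  92  93  89  92  91  91
  91  93  91  92  95  93  93  96  93  94  94  92  91  90  90  98 138 136
 120 121 121 123 123 122 124 121 123 124 120]
400 [133 134 133 129 129 128 130 133 131 132  91  93  91  89  92  89  90  91
  91  93  90  90  92  91  89  91  91  91  89  91  93  89  90  89  92  92
  93  89  52  72  75  77  83  81  94  94  98 101 104 106 105 105 106 107
 106 103 102 104 104 101 101  98  94  93  92]
420 [131 129 126 127 128 132 130 130  88  91  89  86  91  90  89  88  86  88
  90  89  89  90  90  88  89  89  86  89  91  88  88  86  87  88  89  91
  89  87  52  69  73  78  87  92  93  97 101 104 107 108 109 112 115 115
 115 112 110 110 110 110 108 106 100  97  96]
450 [ 83  86  86  86  88  87  88  90  84  84  88  86  86  85  85  85  85  87
  87  89  87  87  88  87  87  90  89  87  88  85  87  88  88  90  88  92
  93  74  57  68  72  79  84  91  92  96 100 102 103 107 108 114 114 115
 115 111 112 111 110 108 109 104 102  97  95]
480 [ 86  89  89  88  90  87  85  87  89  87  89  88  85  87  89  89  93  90
  91  89  90  90  91  90  90  89  89  87  90  90  93  90  92  93  93  92
  89  61  61  67  71  77  84  89  91  95  98  99 102 105 108 114 114 116
 112 113 114 111 112 109 106 104 101  98  96]
[132 131 129 129 133 129  69  82  87  89  91  95] [ 80  79  77  79  76  72  68  75 134 132 127 129 131 130 129 128]
held centre [498.39340951  -9.98116153 131.50927243] shaft ideal proj [array([398.9, 233.4]), array([430.8, 233.1]), array([462.6, 232.9]), array([494.5, 232.6]), array([526.5, 232.4])]
```

View pics/w3.png

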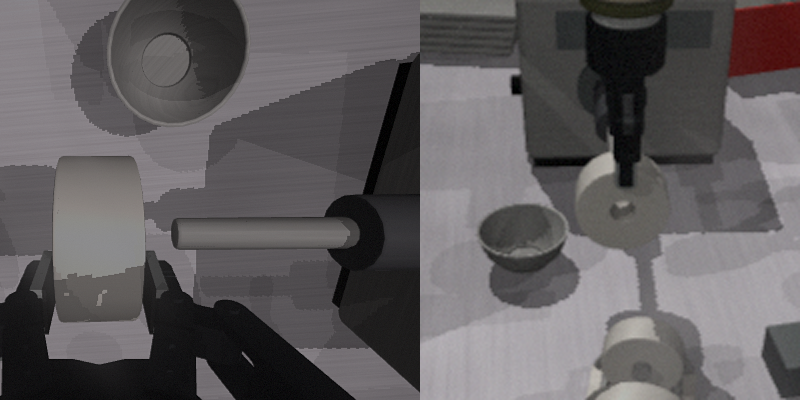

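The roller's hole lines up with the shaft to within about 1 mm (shaft centre row is ~233 in both measured and predicted). I'll insert carefully.

Call:
play_rows --motion '[[[0.1, 0.5, 0.1, 0, 0, -0.6], [0.1, 1.5, 0.1, 0, 0, -0.6], [0.12, 2.5, 0.1, 0, 0, -0.6], [0.13, 3.5, 0.1, 0, 0, -0.6], [0.14, 4.3, 0.1, 0, 0, -0.6]]]'

```text
time: 5.6
tool_pos: [501.6, 35.2, 158.3]
tcp_rot: [180.0, -0.0, 176.1]
ft_force: [0.9, 0.4, -2.7]
finger_gap: 42.8
grip_force: 61.7
```

Call:
play_rows --motion '[[[0, 0.6, 0, 0, 0, 0], [0, 1.4, 0, 0, 0, 0], [0, 2.2, 0, 0, 0, 0], [0, 2.7, 0, 0, 0, 0], [0, 2.7, 0, 0, 0, 0]]]'

```text
time: 6.1
tool_pos: [503.4, 61.5, 158.3]
tcp_rot: [180.0, -0.0, 176.1]
ft_force: [0.7, 0.8, -2.6]
finger_gap: 42.5
grip_force: 61.8
```

Call:
play_rows --motion '[[[0, 1.2, 0, 0, 0, 0], [0, 2.4, 0, 0, 0, 0], [0, 3.6, 0, 0, 0, 0], [0, 4.8, 0, 0, 0, 0], [0, 5.4, 0, 0, 0, 0]]]'

```text
time: 6.6
tool_pos: [507.1, 116.2, 158.3]
tcp_rot: [180.0, 0.0, 176.1]
ft_force: [0.3, -0.4, -2.6]
finger_gap: 42.5
grip_force: 61.9
```

Call:
play_rows --motion '[[[0, 0.2, 0, 0, 0, 0], [0, 0.4, 0, 0, 0, 0], [0, 0.6, 0, 0, 0, 0], [0, 0.8, 0, 0, 0, 0], [0, 0.8, 0, 0, 0, 0]]]'

```text
time: 7.1
tool_pos: [507.7, 122.7, 158.3]
tcp_rot: [180.0, -0.0, 176.1]
ft_force: [0.2, -0.4, -2.2]
finger_gap: 42.9
grip_force: 61.9
```

Call:
play_rows --motion '[[[0, 0.1, 0, 0, 0, 0], [0, 0.2, 0, 0, 0, 0], [0, 0.3, 0, 0, 0, 0], [0, 0.4, 0, 0, 0, 0], [0, 0.4, 0, 0, 0, 0]]]'

```text
time: 7.6
tool_pos: [507.9, 125.8, 158.3]
tcp_rot: [-179.9, -0.0, 176.0]
ft_force: [-1.0, -4.7, -0.7]
finger_gap: 42.6
grip_force: 62.1
```

Call:
play_rows --motion '[[[0, 0.1, 0, 0, 0, 0], [0, 0.2, 0, 0, 0, 0], [0, 0.2, 0, 0, 0, 0]]]'

```text
time: 7.9
tool_pos: [507.9, 125.9, 158.4]
tcp_rot: [-179.7, -0.0, 176.0]
ft_force: [-2.7, -14.2, 1.6]
finger_gap: 42.9
grip_force: 62.7
```

Seated against the shoulder (14 N at a standstill). I'll relieve it, lower it onto the shaft, and release.

Call:
play_rows --motion '[[[0, -0.2, 0.1, 0, 0, 0], [0, -0.2, 0.2, 0, 0, 0], [0, -0.2, 0.3, 0, 0, 0], [0, -0.2, 0.3, 0, 0, 0]]]'

```text
time: 8.3
tool_pos: [508.6, 125.7, 157.6]
tcp_rot: [-179.9, 0.1, 176.0]
ft_force: [-7.5, -8.7, 14.6]
finger_gap: 42.6
grip_force: 63.8
```

Call:
play_rows --motion '[[[0, 0, 0, 0, 0, 0], [0, 0, 0, 0, 0, 0], [0, 0, 0, 0, 0, 0], [0, 0, -3, 0, 0, 0], [0, 0, -7, 0, 0, 0]]]' --jaw 1

```text
time: 8.8
tool_pos: [506.0, 126.7, 223.1]
tcp_rot: [-179.9, -0.3, 176.1]
ft_force: [-0.1, -0.0, -0.4]
finger_gap: 85.6
grip_force: 0.0
```

```bash
python3 mv.py 477.5 -270 225 77.5
python3 - <<'E'
from h import *
w=cam("wrist");c=cam("scene")
m=np.zeros((400,800,3),np.uint8);m[:,:420]=w["pixels"][:,220:,::-1]
m[:,420:]=cv2.resize(c["pixels"][170:310,320:453][:,:,::-1],(380,400),interpolation=cv2.INTER_CUBIC)
cv2.imwrite("pics/w4.png",m)
E
```

```text
pos [506.  126.7 223.1] rot [-179.9   -0.3  176.1] t 8.8 | shift [  0.13 -39.77  -0.15] turn [-0.1 -0.3  8.6] j6 -78
```

View pics/w4.png

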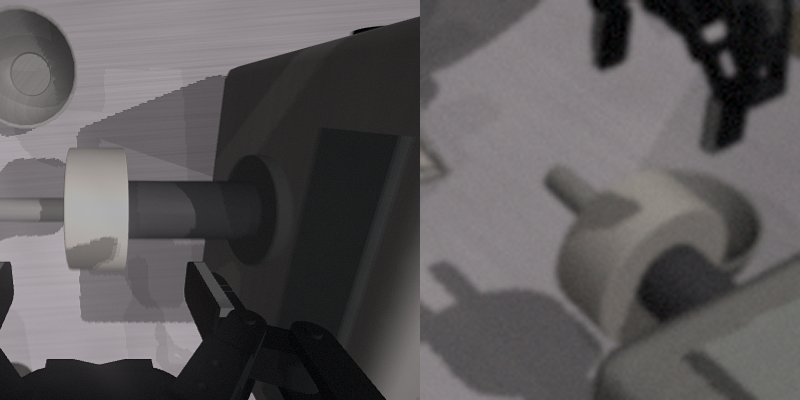

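The wide roller sits against the shoulder (wrist view, columns 285-350, with the neck directly behind it). Now the narrow roller.

Call:
play_rows --motion '[[[0, -4.8, 0, 0, 0, 0], [0, -9.6, 0, 0, 0, 2], [0.1, -14.4, 0, 0, 0, 4], [0.1, -19.2, 0, 0, 0, 6], [0.1, -24, 0, 0, 0, 8.5]]]'

```text
time: 9.4
tool_pos: [490.1, -114.2, 225.1]
tcp_rot: [180.0, 0.0, 167.5]
ft_force: [0.6, 0.2, 0.2]
finger_gap: 85.0
grip_force: 0.0
```

```bash
python3 mv.py 477.5 -271 223 77.5
```

```text
pos [ 490.1 -114.2  225.1] rot [180.    0.  167.5] t 9.4 | shift [ -2.16 -15.58   0.21] turn [0. 0. 0.] j6 -96
```

Call:
play_rows --motion '[[[-0.6, -4.7, 0, 0, 0, 0], [-1.2, -9.4, 0, 0, 0, 0], [-2, -14, 0, 0, 0, 0], [-2.1, -15.6, 0.2, 0, 0, 0], [-2.1, -15.6, 0.2, 0, 0, 0]]]'

```text
time: 9.9
tool_pos: [476.6, -271.4, 222.4]
tcp_rot: [180.0, -0.1, 167.4]
ft_force: [-0.8, 0.7, -0.7]
finger_gap: 85.6
grip_force: 0.0
```

Run:
```python
from meas import *
st=sensors.sense();print(st["tool_pos"],st["tcp_rot"])
w=cam("wrist");g=cv2.GaussianBlur(cv2.cvtColor(w["pixels"],cv2.COLOR_RGB2GRAY),(3,3),0)
print("expect",proj(w,[477.5,-271,123]),proj(w,[477.5,-271,73]))
print(g[185,280:370]);print(g[125:160,318],g[215:250,318])
```

```text
[ 476.63038759 -271.35826137  222.36158343] [ 1.79981733e+02 -6.00641458e-02  1.67382165e+02]
expect [320.48335749 204.68644793] [320.18670199 188.67799826]
[ 83  82  82  83  83  82  82  82  82  82  82  82  82  82  83  83  83  83
  83  83  83  80  82  99 116 120 120 120 119 119 119 119 119 119 119 118
 118 118 118 118 118 119 119 119 119 118 118 119 119 115 107 106 109 109
 109 109 110 110 109 110 110 110 111 109  98  81  73  73  73  72  73  73
  73  73  73  73  73  73  73  73  72  72  72  72  72  72  72  74  79  82]
[110 111 110 109 113 116 116 116 116 115 115 115 115 105  88  80  83  87
  90  93  94  96  98  99 101 102 103 104 106 107 108 109 110 110 111] [115 114 114 113 111 110 109 108 107 106 105 103 101  98  96  94  93  90
  88  85  82  78  74  77  94 114 120 118 117 118 117 116 117 119 119]
```

Call:
play_rows --motion '[[[-0.1, -0.3, 4.5, 0, 0, 0], [-0.1, -0.3, 9, 0, 0, 0], [-0.1, -0.3, 12, 0, 0, 0], [-0.1, -0.3, 12.5, 0, 0, 0], [-0.1, -0.3, 12.5, 0, 0, 0]]]'

```text
time: 10.45
tool_pos: [477.6, -270.9, 97.8]
tcp_rot: [179.9, -0.1, 167.7]
ft_force: [0.5, 0.5, 0.8]
finger_gap: 85.4
grip_force: 0.0
```

Call:
play_rows --motion '[[[0, 0, 0, 0, 0, 0], [0, 0, 0, 0, 0, 0], [0, 0, 0, 0, 0, 0], [0, 0, 0, 0, 0, 0], [0, 0, 0, 0, 0, 0]]]' --jaw 0 --squeeze 60

```text
time: 10.95
tool_pos: [478.3, -273.1, 99.5]
tcp_rot: [-180.0, 0.1, 167.6]
ft_force: [-1.0, 0.7, 6.2]
finger_gap: 22.8
grip_force: 58.9
```

Call:
play_rows --motion '[[[0, 0, 0, 0, 0, 0], [0, 0, -1, 0, 0, 0], [0, 0, -4, 0, 0, 0], [0, 0, -8, 0, 0, 0], [0, 0, -13, 0, 0, 0]]]'

```text
time: 11.45
tool_pos: [476.1, -271.7, 227.5]
tcp_rot: [179.9, -0.3, 167.6]
ft_force: [1.1, -0.5, -2.4]
finger_gap: 22.9
grip_force: 59.0
```

Call:
play_rows --motion '[[[0.5, 4.5, 0, 0, 0, 0], [1.2, 9.3, 0, 0, 0, -2], [1.9, 14, 0, 0, 0, -4], [2.5, 18.8, 0, 0, 0, -6], [3.2, 23.5, 0, 0, 0, -8.5]]]'

```text
time: 11.95
tool_pos: [496.6, -34.5, 228.6]
tcp_rot: [180.0, -0.0, 176.1]
ft_force: [1.7, -0.1, -1.9]
finger_gap: 22.6
grip_force: 59.4
```

Call:
play_rows --motion '[[[0.2, 2, 1, 0, 0, 0], [0.2, 3, 4, 0, 0, 0], [0.2, 3, 6, 0, 0, 0], [0.2, 3, 7, 0, 0, 0], [0.2, 3, 7, 0, 0, 0]]]'

```text
time: 12.45
tool_pos: [495.8, -6.2, 156.8]
tcp_rot: [180.0, -0.2, 176.1]
ft_force: [-1.1, -0.4, -2.2]
finger_gap: 22.9
grip_force: 59.5
```

```bash
cat >> meas.py <<'E'
def near():
    st=sensors.sense();print(st["tool_pos"].round(1),st["tcp_rot"].round(1))
    w=cam("wrist");g=cv2.GaussianBlur(cv2.cvtColor(w["pixels"],cv2.COLOR_RGB2GRAY),(3,3),0).astype(int)
    print("rim row", g[185,290:350]);print("rim cols",g[135:165,319],g[300:340,319])
    for u in (400,420,440,460): print(u,g[205:265,u])
    print("ideal",[proj(w,[500.8+.07*(y-36.6),y,130]).round(1) for y in (40,60,80)])
E
python3 -c "
from meas import *
near()"
```

```text
[495.8  -6.2 156.8] [180.   -0.2 176.1]
rim row [142 142 143 139 123 107 113 123 126 127 128 128 127 127 127 127 127 127
 127 127 126 126 127 126 126 126 125 126 126 126 125 126 125 125 125 125
 125 125 124 124 125 125 125 124 124 124 124 124 123 124 125 118 103  97
  98  98  98  98  98  98]
rim cols [ 99 106 119 133 139 140 143 143 142 141 141 140 140 141 138 136 138 140
 140 140 141 141 141 123  93  86  92  95  98 101] [ 98  98  98  97  95  91  88  87  87  86  85  84  85  84  83  83  83  82
  81  81  80  79  79  78  77  77  87 113 132 137 137 135 135 136 137 136
 136 135 136 135]
400 [ 96  97  97  96  96  96  95  95  97  96  95  96  97  97  95  95  95  96
  97  97  97  98  98  89  72  69  75  79  85  92  98 102 105 109 112 115
 116 118 120 122 122 121 120 120 118 116 115 114 112 108 104 101  95  90
  84  80  95 124 139 138]
420 [ 95  95  95  95  95  94  94  95  95  94  95  96  95  93  93  93  95  96
  96  96  96  97  97  89  72  67  73  79  84  90  96 100 103 106 110 113
 115 117 119 121 122 122 120 118 118 117 116 115 113 109 105 101  98  94
  88  78  78  90  97  97]
440 [ 93  93  94  94  93  93  93  92  93  95  94  93  92  91  93  94  95  95
  95  96  97  96  96  87  72  66  71  77  82  89  94  99 102 106 108 111
 113 115 119 121 122 122 120 119 118 118 117 115 113 110 106 103 100  96
  89  79  78  90  97  96]
460 [ 79  73  71  67  63  61  58  55  53  52  52  53  52  52  52  51  51  51
  52  52  52  51  52  50  49  52  57  65  75  81  87  95 101 104 107 109
 111 113 117 122 123 122 121 120 119 118 117 115 113 110 107 104 101  97
  87  69  57  58  63  67]
ideal [array([395. , 244.6]), array([427.2, 244.6]), array([459.4, 244.7])]
```

```bash
python3 -c "
from meas import *
w=cam('wrist');print(sensors.sense()['tool_pos'],held(w,319,158,326.8))"
```

```text
[497.48005671  -6.62594333 159.20957214] [495.46692575  -7.25381816 131.29177744]
```

Call:
play_rows --motion '[[[-0.4, 0.3, -0.05, 0, 0, 0], [-0.4, 1, -0.05, 0, 0, 0], [-0.4, 2, -0.05, 0, 0, 0], [-0.4, 3, -0.05, 0, 0, 0], [-0.4, 4, -0.05, 0, 0, 0]]]'

```text
time: 13.05
tool_pos: [503.9, 34.5, 158.9]
tcp_rot: [180.0, 0.0, 176.1]
ft_force: [0.3, -0.1, -2.4]
finger_gap: 22.6
grip_force: 59.5
```

Call:
play_rows --motion '[[[0, 0.6, 0, 0, 0, 0], [0, 1.2, 0, 0, 0, 0], [0, 2, 0, 0, 0, 0], [0, 2.8, 0, 0, 0, 0], [0, 3.4, 0, 0, 0, 0]]]'

```text
time: 13.55
tool_pos: [506.2, 68.0, 158.8]
tcp_rot: [180.0, 0.0, 176.1]
ft_force: [0.3, 0.1, -2.1]
finger_gap: 22.8
grip_force: 59.5
```

Call:
play_rows --motion '[[[0, 0, 0.1, 0, 0, 0], [0, 0, 0.2, 0, 0, 0], [0, 0, 0.3, 0, 0, 0], [0, 0, 0.3, 0, 0, 0]]]'

```text
time: 13.95
tool_pos: [506.0, 67.0, 155.5]
tcp_rot: [-180.0, -0.0, 176.0]
ft_force: [-0.3, 0.3, -2.1]
finger_gap: 23.1
grip_force: 59.6
```

Call:
play_rows --motion '[[[0, 0, 0.1, 0, 0, 0], [0, 0, 0.2, 0, 0, 0], [0, 0, 0.2, 0, 0, 0]]]'

```text
time: 14.25
tool_pos: [506.3, 67.1, 155.1]
tcp_rot: [-180.0, 0.0, 176.1]
ft_force: [-5.3, -0.9, 7.4]
finger_gap: 23.0
grip_force: 61.0
```

The narrow roller rests on the shaft. I'll open only a little so the inner finger doesn't press the wide roller, then lift out.

Call:
play_rows --motion '[[[0, 0, 0, 0, 0, 0], [0, 0, 0, 0, 0, 0], [0, 0, 0, 0, 0, 0], [0, 0, 0, 0, 0, 0]]]' --jaw 0.44

```text
time: 14.65
tool_pos: [506.2, 67.3, 153.7]
tcp_rot: [180.0, 0.0, 176.1]
ft_force: [-0.2, -0.4, -0.3]
finger_gap: 37.3
grip_force: 0.0
```

Call:
play_rows --motion '[[[0, 0, -2, 0, 0, 0], [0, 0, -4, 0, 0, 0], [0, 0, -6, 0, 0, 0], [0, 0, -7, 0, 0, 0], [0, 0, -7, 0, 0, 0]]]'

```text
time: 15.15
tool_pos: [507.2, 67.4, 225.4]
tcp_rot: [180.0, 0.2, 176.1]
ft_force: [0.9, 0.4, -0.0]
finger_gap: 37.5
grip_force: 0.0
```

Run:
```python
from h import *
st=sensors.sense();print(st["tool_pos"],st["finger_gap"])
w=cam("wrist");c=cam("scene");s=cam("side")
m=np.zeros((560,800,3),np.uint8);m[:280,:448]=cv2.resize(w["pixels"][:,:,::-1],(448,280))
m[:280,450:800]=cv2.resize(c["pixels"][180:300,320:470][:,:,::-1],(350,280),interpolation=cv2.INTER_CUBIC)
m[282:560,:350]=cv2.resize(s["pixels"][100:220,240:390][:,:,::-1],(350,278),interpolation=cv2.INTER_CUBIC)
cv2.imwrite("pics/w5.png",m)
```

```text
[507.2160968   67.3655292  225.43785824] 37.51731200980267
```

View pics/w5.png

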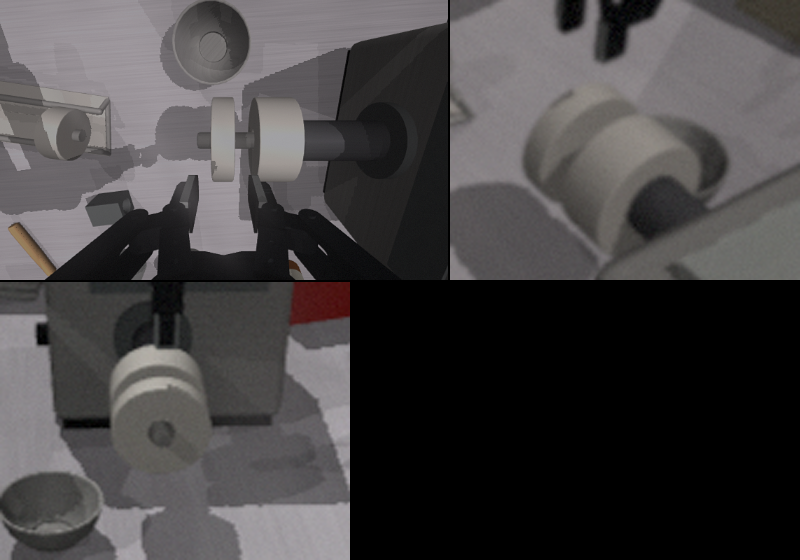

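Both rollers hang upright on the shaft, with a gap of about 23 mm (wrist view). I'll push the narrow one home with the shut fingertips just above the shaft.

Call:
play_rows --motion '[[[0.2, -3, 0, 0, 0, 0], [0.3, -4.3, 0, 0, 0, 0], [0.3, -4.3, 0, 0, 0, 0], [0.3, -4.3, 0, 0, 0, 0], [0.3, -4.3, 0, 0, 0, 0]]]' --jaw 0

```text
time: 15.8
tool_pos: [500.2, 25.2, 223.5]
tcp_rot: [180.0, -0.0, 176.1]
ft_force: [0.0, -0.2, 0.3]
finger_gap: -0.2
grip_force: 0.0
```

Call:
play_rows --motion '[[[0, 0, 4, 0, 0, 0], [0, 0, 7, 0, 0, 0], [0, 0, 8, 0, 0, 0], [0, 0, 8.1, 0, 0, 0], [0, 0, 8.1, 0, 0, 0]]]'

```text
time: 16.3
tool_pos: [500.9, 24.9, 144.0]
tcp_rot: [180.0, 0.1, 176.1]
ft_force: [-0.5, -0.7, 0.0]
finger_gap: 0.1
grip_force: 0.0
```

Call:
play_rows --motion '[[[0, 1, 0, 0, 0, 0], [0, 1.5, 0, 0, 0, 0], [0, 2, 0, 0, 0, 0], [0, 2.5, 0, 0, 0, 0], [0, 3, 0, 0, 0, 0]]]'

```text
time: 16.8
tool_pos: [502.9, 54.6, 143.6]
tcp_rot: [-180.0, 0.1, 176.1]
ft_force: [-1.1, -2.4, 2.5]
finger_gap: 0.5
grip_force: 2.1
```

Call:
play_rows --motion '[[[0, 0.2, 0, 0, 0, 0], [0, 0.4, 0, 0, 0, 0], [0, 0.6, 0, 0, 0, 0], [0, 0.8, 0, 0, 0, 0], [0, 0.9, 0, 0, 0, 0]]]'

```text
time: 17.3
tool_pos: [502.9, 63.6, 142.8]
tcp_rot: [-180.0, -0.0, 176.1]
ft_force: [-0.1, -3.9, 2.9]
finger_gap: -0.0
grip_force: 2.1
```

Call:
play_rows --motion '[[[0, 0.1, 0, 0, 0, 0], [0, 0.2, 0, 0, 0, 0], [0, 0.3, 0, 0, 0, 0], [0, 0.4, 0, 0, 0, 0]]]'

```text
time: 17.7
tool_pos: [502.9, 65.7, 142.6]
tcp_rot: [-179.8, -0.0, 176.0]
ft_force: [-1.7, -17.4, 5.5]
finger_gap: 0.2
grip_force: 8.7
```

The narrow roller is home (17 N, TCP y 65.7 against 65 predicted). I'll back off, lift and go over the cap.

Call:
play_rows --motion '[[[0, -1.5, 0, 0, 0, 0], [0, -3, 0, 0, 0, 0], [0, -4, -3, 0, 0, 0], [0, -5, -7, 0, 0, 0], [-1, -7, -10, 0, 0, 8]]]' --jaw 1

```text
time: 18.2
tool_pos: [507.8, -2.9, 244.4]
tcp_rot: [179.9, -0.0, 168.1]
ft_force: [1.1, 0.2, 0.3]
finger_gap: 72.4
grip_force: 0.0
```

Call:
play_rows --motion '[[[-3, -3, 0, 0, 0, 8.5], [-6, -6, 0, 0, 0, 17], [-9, -9, 0, 0, 0, 25.5], [-12, -12, 0, 0, 0, 34], [-14, -14, 0, 0, 0, 42.5]]]'

```text
time: 18.7
tool_pos: [616.8, -171.8, 241.8]
tcp_rot: [-180.0, -0.1, 125.1]
ft_force: [-0.2, 0.2, 1.1]
finger_gap: 85.5
grip_force: 0.0
```

```bash
python3 mv.py 662 -165 240 0
```

```text
pos [ 616.8 -171.8  241.8] rot [-1.800e+02 -1.000e-01  1.251e+02] t 18.7 | shift [-2.05  4.09  0.18] turn [-0.  -0.1 35.1] j6 -55
```

Call:
play_rows --motion '[[[-1, 2, 0, 0, 0, 8.5], [-2, 4, 0, 0, 0, 17], [-2, 4.1, 0, 0, 0, 25.5], [-2, 4.1, 0, 0, 0, 34], [-2, 4.1, 0, 0, 0, 35]]]'

```text
time: 19.2
tool_pos: [661.1, -161.6, 241.8]
tcp_rot: [-179.9, -0.1, 90.4]
ft_force: [0.4, -0.3, -1.5]
finger_gap: 85.4
grip_force: 0.0
```

Run:
```python
from h import *
st=sensors.sense();print(st["tool_pos"],st["tcp_rot"])
w=cam("wrist");s=cam("scene")
x,y=proj(w,[662,-157,22]).astype(int);print(x,y)
m=np.zeros((400,800,3),np.uint8);x0=max(0,x-100);y0=max(0,y-100);print(x0,y0)
a=cv2.resize(w["pixels"][y0:y0+200,x0:x0+200][:,:,::-1],(400,400),interpolation=cv2.INTER_CUBIC);m[:,:400]=a
m[:,400:]=cv2.resize(s["pixels"][215:285,207:277][:,:,::-1],(400,400),interpolation=cv2.INTER_CUBIC)
cv2.imwrite("pics/w6.png",m); np.save("w6.npy",w["pixels"])
```

```text
[ 661.05502334 -161.62191942  241.84654168] [-1.79936813e+02 -7.05676302e-02  9.03916982e+01]
319 168
219 68
```

View pics/w6.png

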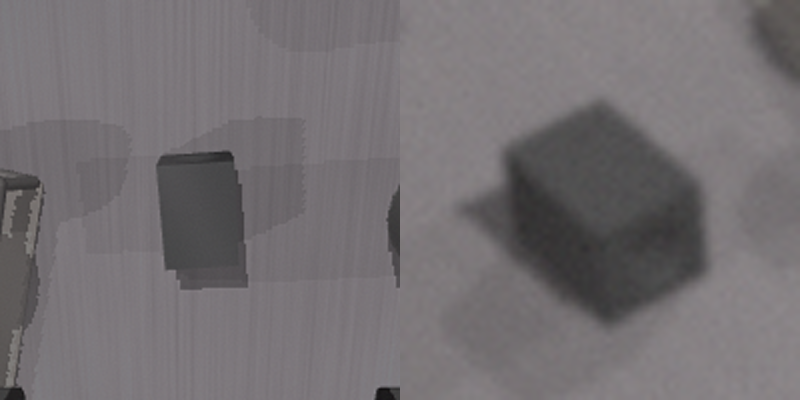

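The cap in the wrist view has its top face at pixels TL (298,150), TR (335,149), BL (302,203). The open end (dark recess in the scene view's right face) faces +y, towards the machine.

Run:
```python
from h import *
w=cam("wrist")
g=cv2.cvtColor(np.load("w6.npy"),cv2.COLOR_RGB2GRAY)
g=cv2.GaussianBlur(g,(3,3),0)
m=((g[130:215,285:350]<105)).astype(np.uint8)
for v in range(140,212,6): print(v,g[v,290:350])
P={n:onz(w,*p,44) for n,p in dict(TL=(298,150.5),TR=(335.3,149),BL=(302,203),BR=(339,202)).items()}
for k in P: print(k,P[k].round(1))
print(np.linalg.norm(P["TL"]-P["TR"]),np.linalg.norm(P["TL"]-P["BL"]),sum(P.values())/4)
```

```text
140 [122 121 121 121 120 120 119 120 121 122 121 119 120 121 122 120 120 122
 121 119 117 114 112 112 111 109 109 110 111 112 113 113 112 111 110 110
 111 111 110 110 111 111 111 110 109 109 110 110 110 110 111 112 112 112
 112 111 110 109 109 110]
146 [118 117 117 116 116 116 116 116 109  90  75  69  68  68  67  66  66  65
  65  66  66  65  65  65  66  66  66  65  65  65  64  63  62  61  58  56
  53  51  49  48  47  47  47  46  50  71  99 111 111 111 111 112 112 112
 112 111 110 109 109 110]
152 [117 117 116 115 115 116 109  91  81  80  80  80  81  81  80  80  80  80
  79  79  79  78  78  78  77  77  76  76  75  74  74  74  73  73  73  72
  72  73  72  71  71  72  72  71  71  75  87  99 108 111 110 110 111 111
 108 105 104 103 104 105]
158 [117 117 117 116 115 115 112 100  84  78  78  79  79  79  79  79  79  80
  80  79  79  78  78  78  77  77  76  76  75  75  75  74  74  74  74  74
  73  72  72  72  72  72  71  71  72  71  70  77  95 106 107 107 108 108
 107 105 104 103 104 105]
164 [118 118 117 116 115 115 116 109  93  80  77  78  78  78  78  78  78  78
  78  79  79  78  78  78  7
[... 1371 characters left out ...]
2 112 113 114 114]
200 [124 123 121 120 119 118 119 121 122 124 117  95  77  71  71  71  71  72
  72  72  72  73  73  74  74  74  75  75  75  76  76  76  76  76  76  77
  77  77  77  78  77  77  77  77  77  76  76  77  78  80  80  87 106 116
 115 112 112 113 114 114]
206 [124 123 121 120 119 118 119 120 121 123 123 122 121 122 122 121 112  94
  85  86  86  85  83  80  78  77  78  80  81  81  82  82  82  83  82  82
  82  82  83  83  82  82  82  82  81  81  81  81  82  81  80  80  88 105
 113 112 112 112 114 115]
TL [ 637.4 -132.8   44. ]
TR [ 679.4 -130.5   44. ]
BL [ 641.7 -195.1   44. ]
BR [ 685.8 -193.3   44. ]
42.08348998563425 62.53907454655286 [ 661.05609849 -162.91858086   44.        ]
```

Call:
play_rows --motion '[[[-0.1, 0, 5, 0, 0, -4], [-0.1, 0, 10, 0, 0, -4], [-0.1, 0, 15, 0, 0, -4], [-0.1, 0, 19, 0, 0, -4], [-0.1, 0, 21.5, 0, 0, -4]]]'

```text
time: 19.85
tool_pos: [658.5, -161.6, 23.2]
tcp_rot: [-179.7, -0.1, 94.8]
ft_force: [-0.0, 0.8, -1.1]
finger_gap: 85.3
grip_force: 0.0
```

Call:
play_rows --motion '[[[0, 0, 0.7, 0, 0, 0], [0, 0, 1.4, 0, 0, 0], [0, 0, 1.4, 0, 0, 0]]]'

```text
time: 20.15
tool_pos: [662.0, -162.6, 14.7]
tcp_rot: [179.9, 0.0, 94.6]
ft_force: [1.1, -0.2, -0.4]
finger_gap: 85.6
grip_force: 0.0
```

Call:
play_rows --motion '[[[0, 0, 0, 0, 0, 0], [0, 0, 0, 0, 0, 0], [0, 0, 0, 0, 0, 0], [0, 0, 0, 0, 0, 0], [0, 0, 0, 0, 0, 0]]]' --jaw 0 --squeeze 50

```text
time: 20.65
tool_pos: [662.5, -162.7, 15.5]
tcp_rot: [179.9, 0.1, 94.6]
ft_force: [-1.2, 0.1, 6.4]
finger_gap: 43.0
grip_force: 52.3
```

Call:
play_rows --motion '[[[0, 0, 0, 0, 0, 0], [0, 0, -2, 0, 0, 0], [0, 0, -6, 0, 0, 0], [0, 0, -10, 0, 0, 0], [0, 0, -12, 0, 0, 0]]]'

```text
time: 21.15
tool_pos: [663.2, -162.9, 138.6]
tcp_rot: [179.7, 0.1, 94.6]
ft_force: [0.6, -0.2, -0.4]
finger_gap: 43.1
grip_force: 51.6
```

```bash
python3 mv.py 498.5 -25 130 -4
```

```text
pos [ 663.2 -162.9  138.6] rot [1.797e+02 1.000e-01 9.460e+01] t 21.15 | shift [ 15.06 -15.32   0.75] turn [0.3 0.1 8.6] j6 -23
```

Call:
play_rows --motion '[[[3, -3.1, 0, 0, 0, 2], [6, -6.1, 0, 0, 0, 4], [9, -9.2, 0, 0, 0, 6], [12, -12.2, 0, 0, 0, 8.6], [15, -15.3, 0.7, 0, 0, 8.6]]]'

```text
time: 21.65
tool_pos: [496.3, -24.2, 127.6]
tcp_rot: [179.9, 0.0, 85.9]
ft_force: [0.1, 0.5, -0.0]
finger_gap: 43.4
grip_force: 51.6
```

Call:
play_rows --motion '[[[0, 0, 0, 0, 0, 0], [0, 0, 0, 0, 0, 0]]]'

```text
time: 21.85
tool_pos: [496.3, -24.5, 126.7]
tcp_rot: [180.0, 0.0, 86.1]
ft_force: [0.3, 0.0, -0.1]
finger_gap: 43.5
grip_force: 51.7
```

```bash
python3 mv.py 498 -14 123 -4
python3 - <<'E'
from h import *
w=cam("wrist"); st=sensors.sense(); print(st["tool_pos"].round(1),st["tcp_rot"].round(1))
g=cv2.GaussianBlur(cv2.cvtColor(w["pixels"],cv2.COLOR_RGB2GRAY),(3,3),0).astype(int); np.save("w7.npy",w["pixels"])
print("tip",proj(w,[500.8,37,130]).round(1),"at80",proj(w,[503.8,79,130]).round(1))
A=np.array(st["tool_pos"]);d=np.array([.07,.9976,0]);
for dz in(29,): print("cap top mouth corners",[proj(w,A+31*d+np.array([sx*22,0,dz])).round(1) for sx in(-1,0,1)])
for v in range(100,260,10): print(v,g[v,275:365:2])
E
```

```text
pos [496.3 -24.5 126.7] rot [180.    0.   86.1] t 21.85 | shift [1.06 0.1  0.37] turn [0.  0.  0.1] j6 -5
[497.6 -25.1 127.5] [179.9   0.   86. ]
tip [319.2 146.2] at80 [319.6  43.8]
cap top mouth corners [array([268.5, 235.4]), array([322. , 232.1]), array([375.9, 228.7])]
100 [114 112 116 114 113 115 116 115 118 117  90  61  59  64  66  68  71  80
  85  88  73  72  73  73  71  70  69  68  66  65  62  59  55  50  78  88
  87  87  87  88  87  88  88  87  88]
110 [116 114 114 115 113 114 115 115 115 117 115  83  81  90  95  97 102 107
 107 107 108 107 109 105 101  98  96  92  89  86  79  70  59  51  82  89
  88  87  87  88  87  87  89  88  88]
120 [117 116 114 115 114 113 115 116 121 126 118  80  82  91  96  98 101 105
 106 106 107 107 108 105 101  98  96  92  89  85  77  70  62  56  83  88
  88  88  87  87  87  87  89  88  88]
130 [118 118 123 124 126 122 124 125 124 124 115  83  83  91  96  98 101 105
 105 104 106 106 106 104  99  98  96  91  89  84  77  69  60  58  85  88
  88  88  87  88  87  86  90  88  88]
140 [129 129 129 127 127 126 125 126 126 124 125 105  83  91  96  99 101 
[... 1252 characters left out ...]
0 50 50 50 50 47 44 47 49 44 44 47 51 53 55 57 59 61 62 63 64 66 66
 67 67 66 65 65 64 63 61 57 56 53 52 49 48 48 48 48 47 48 48 47]
220 [50 50 49 49 49 48 48 49 48 48 48 48 47 48 49 49 51 53 56 58 59 60 60 60
 60 60 60 56 55 52 52 51 51 52 51 51 50 49 50 49 48 48 49 48 48]
230 [70 69 69 69 69 69 69 69 69 68 69 68 68 67 68 68 67 67 67 68 67 67 67 68
 67 67 68 68 68 68 68 68 69 69 69 69 70 69 69 69 69 68 68 69 68]
240 [70 69 69 68 69 69 68 68 68 68 68 67 67 67 68 67 66 67 67 67 67 67 66 67
 67 67 68 66 67 66 67 67 67 68 68 68 69 68 69 68 69 69 69 69 69]
250 [70 69 68 68 69 69 68 68 67 67 67 67 67 67 67 67 67 67 67 66 66 67 66 67
 67 67 66 66 66 66 67 66 66 67 68 67 67 68 68 68 68 68 68 69 69]
```

The bore is about 1 mm to +x of the shaft axis and about 4 mm high. I'll correct and insert.

Call:
play_rows --motion '[[[0.5, -0.1, 0.2, 0, 0, 0], [1, -0.1, 0.4, 0, 0, 0], [2, -0.1, 0.4, 0, 0, 0], [3, -0.1, 0.4, 0, 0, 0], [3.8, -0.1, 0.4, 0, 0, 0]]]'

```text
time: 22.4
tool_pos: [498.8, 14.0, 122.7]
tcp_rot: [-180.0, -0.0, 86.0]
ft_force: [0.5, 0.4, -1.0]
finger_gap: 43.4
grip_force: 51.7
```

Call:
play_rows --motion '[[[0.5, 0, 0, 0, 0, 0], [1, 0, 0, 0, 0, 0], [1.5, 0, 0, 0, 0, 0], [2, 0, 0, 0, 0, 0], [2.3, 0, 0, 0, 0, 0]]]'

```text
time: 22.9
tool_pos: [500.2, 36.3, 122.8]
tcp_rot: [180.0, -0.0, 86.0]
ft_force: [-0.5, -0.1, -0.1]
finger_gap: 43.4
grip_force: 51.7
```

Inserted with no contact force. I'll push on up to the narrow roller.

Call:
play_rows --motion '[[[0.3, 0, 0, 0, 0, 0], [0.6, 0, 0, 0, 0, 0], [0.9, 0, 0, 0, 0, 0], [1.1, 0, 0, 0, 0, 0], [1.2, 0, 0, 0, 0, 0]]]'

```text
time: 23.4
tool_pos: [500.9, 46.0, 122.9]
tcp_rot: [-180.0, 0.2, 85.9]
ft_force: [-3.3, -13.5, 0.8]
finger_gap: 43.4
grip_force: 51.9
```

Call:
play_rows --motion '[[[0.1, 0, 0, 0, 0, 0], [0.2, 0, 0, 0, 0, 0], [0.3, 0, 0, 0, 0, 0]]]'

```text
time: 23.7
tool_pos: [500.9, 46.1, 122.9]
tcp_rot: [-180.0, 0.5, 85.9]
ft_force: [-5.6, -28.4, 4.1]
finger_gap: 43.3
grip_force: 52.2
```

Call:
play_rows --motion '[[[-0.35, 0, 0, 0, 0, 0], [-0.35, 0, 0.1, 0, 0, 0], [-0.35, 0, 0.2, 0, 0, 0], [-0.35, 0, 0.25, 0, 0, 0], [-0.35, 0, 0.25, 0, 0, 0]]]'

```text
time: 24.2
tool_pos: [501.5, 46.0, 121.1]
tcp_rot: [179.9, 0.1, 85.9]
ft_force: [-1.9, -10.5, 4.4]
finger_gap: 42.9
grip_force: 52.4
```

Call:
play_rows --motion '[[[-0.1, 0, 0.1, 0, 0, 0], [-0.1, 0, 0.15, 0, 0, 0], [-0.1, 0, 0.15, 0, 0, 0]]]'

```text
time: 24.5
tool_pos: [501.6, 45.9, 120.4]
tcp_rot: [179.9, 0.0, 86.0]
ft_force: [-5.3, -3.9, 10.2]
finger_gap: 43.4
grip_force: 53.2
```

Call:
play_rows --motion '[[[0, 0, 0, 0, 0, 0], [0, 0, 0, 0, 0, 0], [0, 0, 0, 0, 0, 0], [0, 0, 0, 0, 0, 0]]]' --jaw 1

```text
time: 24.9
tool_pos: [500.8, 46.6, 118.5]
tcp_rot: [-180.0, -0.0, 86.0]
ft_force: [-0.0, 0.1, -0.2]
finger_gap: 85.2
grip_force: 0.0
```

Call:
play_rows --motion '[[[0, 0, -2, 0, 0, 0], [0, 0, -5, 0, 0, 0], [0, 0, -9, 0, 0, 0], [2, 0, -11, 0, 0, 0], [2, 0, -11, 0, 0, 0]]]'

```text
time: 25.4
tool_pos: [504.6, 67.9, 233.0]
tcp_rot: [179.6, -0.1, 86.0]
ft_force: [0.3, 0.4, -0.5]
finger_gap: 85.1
grip_force: 0.0
```

Run:
```python
from h import *
w=cam("wrist"); st=sensors.sense(); print(st["tool_pos"].round(1),st["tcp_rot"].round(1))
g=cv2.GaussianBlur(cv2.cvtColor(w["pixels"],cv2.COLOR_RGB2GRAY),(3,3),0).astype(int)
L=lambda y:500.8+.07*(y-36.6)
for z in (149,177): print(z,{y:proj(w,[L(y),y,z]).round(0).tolist() for y in (16,78,80,102,104,146,148)})
for u in (300,320,335):
    c=g[0:400,u]; e=[(v,c[v-2],c[v+2]) for v in range(3,397) if abs(c[v+2]-c[v-2])>14]; print(u,[(int(a),int(b),int(d)) for a,b,d in e])
```

```text
[503.5  67.1 230.5] [179.8  -0.   86. ]
149 {16: [316.0, 266.0], 78: [316.0, 197.0], 80: [316.0, 195.0], 102: [316.0, 167.0], 104: [316.0, 164.0], 146: [316.0, 106.0], 148: [316.0, 103.0]}
177 {16: [316.0, 285.0], 78: [316.0, 209.0], 80: [316.0, 206.0], 102: [316.0, 175.0], 104: [316.0, 172.0], 146: [316.0, 107.0], 148: [316.0, 103.0]}
300 [(27, 31, 46), (28, 31, 47), (105, 48, 82), (106, 47, 113), (107, 44, 126), (108, 52, 127), (109, 82, 126), (172, 126, 101), (173, 127, 104), (176, 101, 128), (177, 104, 128), (205, 127, 94), (206, 128, 62), (207, 127, 51), (208, 120, 52), (209, 94, 53), (215, 56, 71), (265, 71, 109), (266, 70, 122), (267, 72, 122), (268, 85, 121), (299, 116, 97), (300, 113, 80), (301, 109, 77), (302, 107, 85), (303, 97, 81), (306, 85, 68), (309, 63, 81), (310, 68, 84), (313, 81, 96), (314, 84, 103), (315, 87, 113), (316, 91, 116), (317, 96, 114), (320, 116, 100), (321, 114, 96), (322, 109, 94), (338, 93, 78), (339, 91, 76), (358, 90, 59), (359, 91, 33), (360, 92, 24), (361, 85, 24), (362, 59, 25)]
320 [(22, 31, 47), (23, 32, 47), (105, 47, 79), (106, 45, 113), (10
[... 620 characters left out ...]
 72, 45), (363, 73, 29), (364, 73, 25), (365, 64, 25), (366, 45, 24)]
335 [(105, 40, 80), (106, 38, 113), (107, 36, 124), (108, 47, 124), (109, 80, 123), (172, 119, 95), (175, 105, 124), (176, 95, 122), (177, 106, 122), (205, 118, 80), (206, 118, 63), (207, 116, 59), (208, 104, 60), (209, 80, 59), (215, 59, 75), (266, 70, 85), (270, 85, 115), (271, 84, 123), (272, 84, 122), (273, 96, 121), (284, 109, 90), (285, 109, 88), (286, 108, 87), (287, 100, 82), (299, 86, 70), (305, 71, 51), (306, 71, 55), (321, 76, 93), (322, 81, 108), (323, 83, 111), (326, 108, 71), (327, 111, 70), (328, 97, 72), (335, 72, 55), (336, 70, 52), (359, 72, 37), (360, 72, 23), (361, 73, 22), (362, 61, 22), (363, 37, 22)]
```

The wrist image shows wide (rows 107-174) and narrow (174-207) abutting, and the cap's closed end at y≈16 as predicted. I'll give the cap one gentle closing push from behind to be sure.

Call:
play_rows --motion '[[[-4, 0, 0, 0, 0, 0], [-7.8, -0.1, 0, 0, 0, 0], [-8, -0.1, 0, 0, 0, 0], [-8, -0.1, 0, 0, 0, 0], [-8, -0.1, 0, 0, 0, 0]]]' --jaw 0

```text
time: 25.95
tool_pos: [495.3, -12.9, 227.7]
tcp_rot: [-179.9, -0.0, 86.0]
ft_force: [0.5, 0.0, 0.8]
finger_gap: 12.6
grip_force: 0.0
```

Call:
play_rows --motion '[[[0, 0, 4, 0, 0, 0], [0, 0, 8, 0, 0, 0], [0, 0, 10, 0, 0, 0], [0, 0, 10.7, 0, 0, 0], [0, 0, 10.7, 0, 0, 0]]]'

```text
time: 26.45
tool_pos: [495.0, -12.5, 120.8]
tcp_rot: [-179.9, -0.0, 86.0]
ft_force: [-0.7, 0.2, 0.2]
finger_gap: -0.2
grip_force: 0.0
```

Call:
play_rows --motion '[[[0.4, 0, 0, 0, 0, 0], [0.8, 0, 0, 0, 0, 0], [1, 0, 0, 0, 0, 0], [1.2, 0, 0, 0, 0, 0], [1.2, 0, 0, 0, 0, 0]]]'

```text
time: 26.95
tool_pos: [496.9, -1.2, 122.3]
tcp_rot: [180.0, -0.0, 86.0]
ft_force: [0.2, 0.0, -0.7]
finger_gap: 0.1
grip_force: 0.0
```

Call:
play_rows --motion '[[[0.15, 0, 0, 0, 0, 0], [0.3, 0, 0, 0, 0, 0], [0.45, 0, 0, 0, 0, 0], [0.6, 0, 0, 0, 0, 0], [0.6, 0, 0, 0, 0, 0]]]'

```text
time: 27.45
tool_pos: [497.0, 4.7, 121.8]
tcp_rot: [-180.0, -0.0, 86.0]
ft_force: [-0.1, 0.0, 0.1]
finger_gap: 0.2
grip_force: 0.0
```

Call:
play_rows --motion '[[[0.1, 0, 0, 0, 0, 0], [0.2, 0, 0, 0, 0, 0], [0.3, 0, 0, 0, 0, 0], [0.4, 0, 0, 0, 0, 0], [0.4, 0, 0, 0, 0, 0]]]'

```text
time: 27.95
tool_pos: [497.1, 6.5, 121.8]
tcp_rot: [-180.0, 0.2, 85.9]
ft_force: [-2.1, -10.5, 1.0]
finger_gap: -0.1
grip_force: 5.4
```

It stood firm at 10 N, so there are no gaps. I'll retreat, check that nothing else moved, and hand in.

Call:
play_rows --motion '[[[-1.5, 0, 0, 0, 0, 0], [-4, 0, 0, 0, 0, 0], [-6, 0, -3, 0, 0, 0], [-6, 0, -7, 0, 0, 0], [-6, 0, -10, 0, 0, 0]]]'

```text
time: 28.45
tool_pos: [493.3, -51.9, 223.9]
tcp_rot: [179.9, 0.0, 85.9]
ft_force: [1.4, -0.2, 0.6]
finger_gap: 0.4
grip_force: 0.0
```

Call:
play_rows --motion '[[[0, 3, -2, 0, 0, 0], [0, 6, -2, 0, 0, 0], [0, 8, -2, 0, 0, 0], [0, 8, -2, 0, 0, 0], [0, 8, -2, 0, 0, 0]]]'

```text
time: 28.95
tool_pos: [572.5, -56.8, 241.2]
tcp_rot: [-179.9, -0.0, 86.0]
ft_force: [-1.1, -0.3, -0.6]
finger_gap: -0.1
grip_force: 0.0
```

Run:
```python
from h import *
from bench import job
s=cam("side");g=cv2.GaussianBlur(cv2.cvtColor(s["pixels"],cv2.COLOR_RGB2GRAY),(3,3),0).astype(int)
L=lambda y:500.8+.07*(y-36.6)
print({y:proj(s,[L(y),y,149]).round(0).tolist() for y in (16,78)},"narrow rim top",proj(s,[L(80),80,177]).round(0))
u=int(round(proj(s,[L(50),50,149])[0])); print(u,g[110:200,u])
st=sensors.sense();print(st["tool_pos"],st["ft_force"],st["time"])
print(job.hand_in())
```

```text
{16: [310.0, 166.0], 78: [309.0, 151.0]} narrow rim top [309. 140.]
309 [ 37  38  39  39  38  38  38  34  28  26  26  26  26  28  31  38  72 129
 163 168 168 168 168 168 165 161 164 169 171 167 149 120 100  94  94  94
  93  93  93  93  87  70  55  49  56  71  82  85  85  85  84  85  85  84
  83  74  57  45  43  44  44  43  42  44  45  44  44  44  44  44  44  50
  69  87  95  97  96  95  96  97  97  95  95  96  96  96 108 125 122 106]
[572.19966565 -56.75610865 241.32239919] [ 0.16210717 -0.24420969 -0.09885771] 29.0
the job is handed in; nothing more can be done
None
```

The job is handed in at 29 s. The wide roller is against the shoulder, the narrow roller is against it, and the cap is pushed up behind; each stopped firmly when pushed. The gripper is clear, and the press wheel and bowl were never touched.

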